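# Stock the drop-front tray with billets, butted in a row

## Robot

A 7-joint arm with a two-finger parallel gripper is mounted at the origin on the work surface. World frame = base frame: x ahead of the robot, y to its left, z up, the work surface at z = 0. Lengths are in m, angles in rad, forces in N, time in s.
With the tool pointing down it reaches from about 0.425 to 0.925 m from the base axis. Payload 6.8 kg.
Tool frame: the origin (TCP) lies between the finger pads; the fingertips stand r.tips_ahead ahead of it and the grasp point (between the pads) lies 5 mm behind it (r.tips_ahead is the distance from the TCP to the fingertips, in m); z points along the fingers, y is the line along which they close (so a half turn about z gives the same grasp; the last joint's range is limited). The gripper opens to 85 mm and grips with 20 to 120 N. Pads are 22 mm wide; open, the fingers measure 114 mm over their backs; the gripper's body (76 mm by 85 mm) begins 54 mm behind the grasp point. The pads swing forward as they close: fully open they stand 13 mm farther back than shut.
Start: joints at [1.113, 0.477, 0.022, 1.555, -0.011, 1.109, -0.083], TCP at [0.231, -0.634, 0.245] pointing down, gripper open.
Joint ranges: [-2.96, 2.96], [-0.34, 2.1], [-1.41, 1.46], [0.24, 2.44], [-1.37, 4.51], [0.17, 1.92], [-2.96, 2.96]. Speed limits (rad/s): [2.39, 2.39, 3.14, 3.14, 3.14, 3.14, 3.14].

## Interface

Orientations are given as a rotation vector (axis times angle).
In Python, from bench import r gives the robot as it stands.
- The arm moves only by the tool move_arm, never from a script. Its argument "rows" is one flat list of numbers, 4 for each row, row after row: the shift along the tool's x, y, z in cm, then the turn about the tool's z in degrees. In form: [tx, ty, tz, twist, tx, ty, tz, twist, ...]. A call has 1 to 10 rows; each row is the pose to reach, as a shift and turn from the pose commanded when the call began, along the tool's axes at that moment; what a row does not reach only later rows make up. A row lasts 1/8 s, in which the tool goes at most 62.5 mm and 10.7 degrees, less where a joint would pass 70% of its speed; a pose out of reach is approached as far as the arm can. A call with a gripper value outside its range is refused whole. "fingers" is the opening, from 0 (shut) to 1 (fully open), set as the call begins (left out, the last holds). The fingers move at their own pace and stop on an object; "newtons" is the grip in N (left out, the last holds). Time passes only in rows, so rows that repeat a pose let the fingers close. It gives the time, the measured TCP pose, the force, the opening and the grip force at its end, in the units of the state.
- r.get_obs(): the state, without advancing time (a new reading comes with each control period).
- r.grab_frame(name): name is "scene" or "top" or "wrist"; returns the picture (420x560x3 uint8, blue, green, red); there is no depth.
- r.camera_params(name): a dict with "fx", "fy", "cx", "cy" (pixels), "world_from_camera" (4x4, takes a point from camera to world coordinates). Camera axes: x right, y down, z forward; pixel columns grow to the right and rows downward; lengths in m; the calibration is good to about 2 mm. A picture is of the moment at which its call begins: read the wrist's pose just before it. camera_params takes no time and is no camera call; for the wrist camera it gives the pose at the moment of the call.
- r.hand_in(): hands the job in; it is judged then, once.
The state is a dict: "clock": time; "joints": joint angles; "qvel": joint speeds; "tau": joint torques, N m; "tcp_pos": TCP position; "orientation": TCP orientation; "contact_force": force on the tool from outside, world axes, zero at the start; "moment": the same for the moment, N m; "grip_width": finger opening in m; "gripper_force": force on a finger pad.
Only numpy, scipy, OpenCV 4.12 (cv2) and the standard library are available. Lean on these libraries where they do the work, as an engineer would, in place of code of your own. Each camera call takes 0.05 s, during which the arm holds its last target. There are 200 camera calls.

## Task

Let the drop front of the stock tray all the way down, then lay every loose square-cut billet from the ledge lengthwise on the tray floor in one straight row that starts at the billet already lying at one end of the tray, each pushed flush end to end against the one before so that no gap is left. When the row is closed up, push the drop front fully upright again. The billet already in the tray stays at its end, and the round finished tuning block, the tuning peg and the spare bulb stay where they lie on the ledge.

Things in the scene. Friction and masses are not known exactly. Their poses are not given: they have to be found in the camera images.
- tray: fixed plywood stock tray, 389 mm long (its y) and 121 mm deep (its x; front towards the robot). Origin under its middle, z up. The floor's top is at z = 30 mm and reaches from x = -54 to +55 mm, y = -182.5 to +182.5 mm; the back wall (12 mm thick) rises to z = 45 mm, the two end walls (12 mm thick) to z = 50 mm; open above. The front is closed by the drop front
- flap (a joint): drop front of the tray, a 12 mm board 385 mm long and 70 mm high on a stiff hinge along its lower edge (stays where it is left). 0 = upright and closed; grows as its top swings down towards the robot; 1.45 = fully down (stop)
- flap_hinge (a point): middle of the hinge line of the drop front (the line runs along the tray's y), fixed to the tray at x = -61 mm, z = 26 mm
- flap_handle (a point): middle of the brass bar on the drop front: a round bar 14 mm thick and 180 mm long along the tray's y, held by its ends (clear inside for 160 mm) 105 mm from the hinge line, in the plane of the board, its axis 34 mm beyond the board's free edge; it can be pinched from above at every angle
- billet1: loose sheesham billet, a square-cut block 46 x 46 x 66 mm (0.12 kg), lying on its long side on the ledge (on either side of the tray); may be absent. Origin at its centre, y along its 66 mm length, z up at the start
- billet2: loose sheesham billet, a square-cut block 46 x 46 x 66 mm (0.12 kg), lying on its long side on the ledge (on either side of the tray); may be absent. Origin at its centre, y along its 66 mm length, z up at the start
- billet3: loose sheesham billet, a square-cut block 46 x 46 x 66 mm (0.12 kg), lying on its long side on the ledge (on either side of the tray); may be absent. Origin at its centre, y along its 66 mm length, z up at the start
- billet4: loose sheesham billet, a square-cut block 46 x 46 x 66 mm (0.12 kg), lying on its long side on the ledge (on either side of the tray); may be absent. Origin at its centre, y along its 66 mm length, z up at the start
- first_left: billet of the same shape (46 x 46 x 66 mm) already lying in the tray at its left end (+y in the tray's frame), 1 mm or so from the end wall, lengthwise along the tray. Only one of first_left and first_right is present; the row starts at it. Origin at its centre, y along its length
- first_right: billet of the same shape (46 x 46 x 66 mm) already lying in the tray at its right end (-y in the tray's frame), 1 mm or so from the end wall, lengthwise along the tray. Only one of first_left and first_right is present; the row starts at it. Origin at its centre, y along its length
- gatta: finished round tuning block (gatta) of sheesham, 30 mm thick, 75 mm long, lying on the ledge; leave it there. Origin under its centre, y along it
- peg: sheesham tuning peg, 115 mm long, about 20 mm thick, lying on the ledge; bystander. Origin under its middle, y along it
- bulb: spare frosted bulb lying on the ledge, 108 mm long, 60 mm thick; bystander. Origin under its middle, y along it
Not all that is in view belongs to the job. What is shaped like the billet3 but purple or turquoise is not meant.

How it is judged:
On the way, in this order (a step that is already met when the one before it is completed fails the run):
1. the drop front is let all the way down (over 1.3 rad) (value of joint flap above 1.3 rad), for 0.2 s.
2. every loose billet lies in the row, flush from the first billet on (y of first_left in the frame of tray above 0.143 m and x of first_left in the frame of tray between -0.02 and 0.02 m and angle between the y axis of each of first_left, first_right and the y axis of tray, either way round below 0.09 rad and y of first_right in the frame of tray below -0.143 m and x of first_right in the frame of tray between -0.02 and 0.02 m and y of billet1 in the frame of tray between -0.152 and 0.152 m and z of billet1 in the frame of tray between 0.045 and 0.06 m and x of billet1 in the frame of first_left between -0.008 and 0.008 m and angle between the y axis of each of billet1, billet2, billet3, billet4 and the y axis of first_left, either way round below 0.09 rad and x of billet1 in the frame of first_right between -0.008 and 0.008 m and angle between the y axis of each of billet1, billet2, billet3, billet4 and the y axis of first_right, either way round below 0.09 rad and y of billet2 in the frame of tray between -0.152 and 0.152 m and z of billet2 in the frame of tray between 0.045 and 0.06 m and x of billet2 in the frame of first_left between -0.008 and 0.008 m and x of billet2 in the frame of first_right between -0.008 and 0.008 m and y of billet3 in the frame of tray between -0.152 and 0.152 m and z of billet3 in the frame of tray between 0.045 and 0.06 m and x of billet3 in the frame of first_left between -0.008 and 0.008 m and x of billet3 in the frame of first_right between -0.008 and 0.008 m and y of billet4 in the frame of tray between -0.152 and 0.152 m and z of billet4 in the frame of tray between 0.045 and 0.06 m and x of billet4 in the frame of first_left between -0.008 and 0.008 m and x of billet4 in the frame of first_right between -0.008 and 0.008 m and (distance between billet1 and first_left between 0.062 and 0.071 m or distance between billet1 and first_right between 0.062 and 0.071 m or distance between billet2 and first_left between 0.062 and 0.071 m or distance between billet2 and first_right between 0.062 and 0.071 m or distance between billet3 and first_left between 0.062 and 0.071 m or distance between billet3 and first_right between 0.062 and 0.071 m or distance between billet4 and first_left between 0.062 and 0.071 m or distance between billet4 and first_right between 0.062 and 0.071 m) and (distance between billet1 and first_left between 0.128 and 0.137 m or distance between billet1 and first_right between 0.128 and 0.137 m or distance between billet2 and first_left between 0.128 and 0.137 m or distance between billet2 and first_right between 0.128 and 0.137 m or distance between billet3 and first_left between 0.128 and 0.137 m or distance between billet3 and first_right between 0.128 and 0.137 m or distance between billet4 and first_left between 0.128 and 0.137 m or distance between billet4 and first_right between 0.128 and 0.137 m) and ((distance between each of billet1, billet2, billet3, billet4 and first_left below 0.137 m and distance between each of billet1, billet2, billet3, billet4 and first_right below 0.137 m) or distance between billet1 and first_left between 0.194 and 0.203 m or distance between billet1 and first_right between 0.194 and 0.203 m or distance between billet2 and first_left between 0.194 and 0.203 m or distance between billet2 and first_right between 0.194 and 0.203 m or distance between billet3 and first_left between 0.194 and 0.203 m or distance between billet3 and first_right between 0.194 and 0.203 m or distance between billet4 and first_left between 0.194 and 0.203 m or distance between billet4 and first_right between 0.194 and 0.203 m) and not (distance between billet1 and first_left between 0.071 and 0.128 m) and not (distance between billet1 and first_left between 0.137 and 0.194 m) and not (distance between billet1 and first_left between 0.203 and 0.26 m) and not (distance between billet1 and first_right between 0.071 and 0.128 m) and not (distance between billet1 and first_right between 0.137 and 0.194 m) and not (distance between billet1 and first_right between 0.203 and 0.26 m) and not (distance between billet2 and first_left between 0.071 and 0.128 m) and not (distance between billet2 and first_left between 0.137 and 0.194 m) and not (distance between billet2 and first_left between 0.203 and 0.26 m) and not (distance between billet2 and first_right between 0.071 and 0.128 m) and not (distance between billet2 and first_right between 0.137 and 0.194 m) and not (distance between billet2 and first_right between 0.203 and 0.26 m) and not (distance between billet3 and first_left between 0.071 and 0.128 m) and not (distance between billet3 and first_left between 0.137 and 0.194 m) and not (distance between billet3 and first_left between 0.203 and 0.26 m) and not (distance between billet3 and first_right between 0.071 and 0.128 m) and not (distance between billet3 and first_right between 0.137 and 0.194 m) and not (distance between billet3 and first_right between 0.203 and 0.26 m) and not (distance between billet4 and first_left between 0.071 and 0.128 m) and not (distance between billet4 and first_left between 0.137 and 0.194 m) and not (distance between billet4 and first_left between 0.203 and 0.26 m) and not (distance between billet4 and first_right between 0.071 and 0.128 m) and not (distance between billet4 and first_right between 0.137 and 0.194 m) and not (distance between billet4 and first_right between 0.203 and 0.26 m) and distance between each of billet1, billet2, billet3, billet4 and first_left below 0.269 m and distance between each of billet1, billet2, billet3, billet4 and first_right below 0.269 m), for 0.2 s.
3. the drop front is upright again (under 0.08 rad) (value of joint flap below 0.08 rad), for 0.2 s.
At the end, for the whole second after the job is handed in: The first billet is still at its end (within 6 mm of the wall). Every loose billet lies on the tray floor in line with it (8 mm, 0.09 rad), at rest, without gaps: from the first billet out to any other the gaps add up to under 5 mm. The drop front is up (under 0.08 rad) (all of step 2 and linear speed of each of billet1, billet2, billet3, billet4 below 0.02 m/s and value of joint flap below 0.08 rad); the robot touches nothing.
It fails at once if the round tuning block, the peg or the bulb is shifted more than 5 cm (distance of any of gatta, peg, bulb from where it was at the start of the episode above 0.05 m).
Of first_left, first_right only 1 to 1 are there at a start; the rules pass over those that are not, and their reading is None.
Of billet1, billet2, billet3, billet4 only 3 to 4 are there at a start; the rules pass over those that are not, and their reading is None.
At some moment in a run one of billet1, billet2, billet3, billet4 may be knocked a few centimetres aside while the robot is not near it.
Once in a run the grip may slacken for a moment while it holds something.
It also fails if it takes over 210 s, if anything falls off the work surface, if the arm or the gripper's body presses on something with over 40 N, if the wrist force passes 120 N, or if a joint passes its speed limit or range.

## Working session

There is one attempt and no reset: what is moved stays moved. The work goes in short steps, Python scripts to look and compute and a tool call to move; the robot and the scene stay as the last step left them, time stands still between calls to the robot, and variables do not carry over. Pictures are saved under pics/ and viewed, at most 14 in all, crops included, and the job is handed in when it is done.

Besides the shell and the picture viewer there is one more tool, called after "Emit:" by a JSON object that holds its "api" and its "payload". move_arm: Moves the arm, as the interface text tells. Its arguments: {"type":"object","properties":{"rows":{"type":"array"},"fingers":{"type":"number"},"newtons":{"type":"number"}},"required":["rows"]}

```bash
mkdir -p pics; ls; python3 - <<'E'
from bench import r
import cv2,numpy as np
np.set_printoptions(precision=4,suppress=True)
o=r.get_obs()
for k in o: print(k,o[k])
print(r.tips_ahead)
for n in ("scene","top"):
    im=r.grab_frame(n); cv2.imwrite(f"pics/{n}0.png",im)
    p=r.camera_params(n); print(n,p["fx"],p["fy"],p["cx"],p["cy"]); print(np.array(p["world_from_camera"]))
E
```

```text
pics
clock 0.0
joints [ 1.1129  0.4778  0.0224  1.5565 -0.0115  1.1093 -0.0831]
qvel [ 0.0007 -0.0001  0.0015  0.0007  0.001   0.0007  0.0007]
tau [  0.0012 -59.6447   1.6082 -28.1194   0.0124   0.0094  -0.    ]
tcp_pos [ 0.2311 -0.6336  0.2443]
orientation [-3.0919 -0.5463  0.0007]
contact_force [0.0857 0.0404 0.3263]
moment [ 0.0428  0.0127 -0.0219]
gripper_force 0.0
grip_width 0.08526330712138831
0.014
scene 545.3895990156947 545.3895990156947 267.08385875484714 209.33838991980429
[[ 0.8598  0.2969 -0.4155  1.2529]
 [ 0.5106 -0.4852  0.7099 -1.3505]
 [ 0.0092 -0.8225 -0.5687  1.1319]
 [ 0.      0.      0.      1.    ]]
top 429.7949784686146 429.7949784686146 278.9891561830973 208.8210660250859
[[ 0.0003 -0.997   0.0773  0.4107]
 [-1.     -0.0005 -0.0031 -0.0464]
 [ 0.0031 -0.0773 -0.997   1.4804]
 [ 0.      0.      0.      1.    ]]
```

View pics/scene0.png

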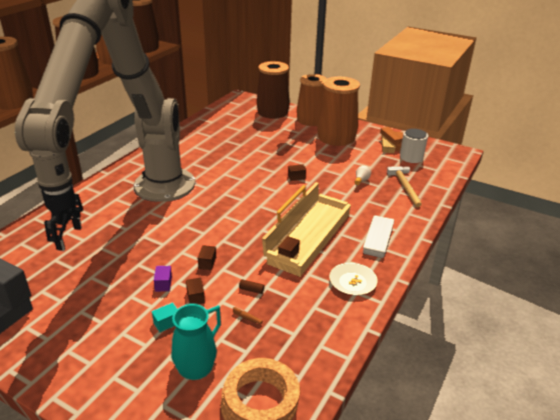

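View pics/top0.png

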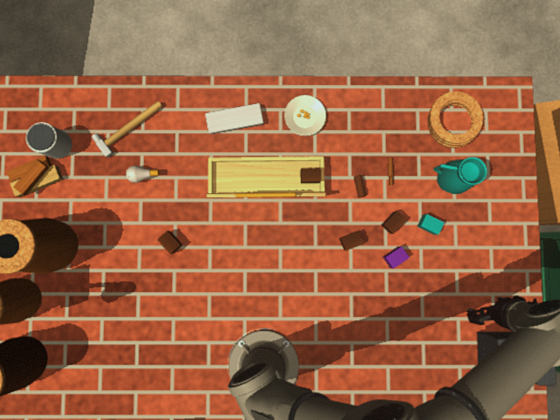

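The top view shows the tray at about (267,176) with its billet at the right end (311,175), so this is first_right. Three loose billets lie at (171,241), (353,239) and (396,221). The gatta is at (360,186), the peg at (391,171) and the bulb at (142,173). The purple and turquoise blocks are decoys.

```bash
cat > h.py <<'E'
import cv2,numpy as np
from scipy.spatial.transform import Rotation as R
from bench import r
np.set_printoptions(precision=4,suppress=True)
def ray(p,uv,z):
    T=np.array(p["world_from_camera"]); uv=np.atleast_2d(uv).astype(float)
    d=np.c_[(uv[:,0]-p["cx"])/p["fx"],(uv[:,1]-p["cy"])/p["fy"],np.ones(len(uv))]@T[:3,:3].T
    return T[:3,3]+d*((z-T[2,3])/d[:,2])[:,None]
def proj(p,X):
    T=np.linalg.inv(np.array(p["world_from_camera"])); c=np.atleast_2d(X)@T[:3,:3].T+T[:3,3]
    return np.c_[c[:,0]/c[:,2]*p["fx"]+p["cx"],c[:,1]/c[:,2]*p["fy"]+p["cy"]]
E
python3 - <<'E'
from h import *
im=cv2.imread("pics/top0.png"); p=r.camera_params("top")
hsv=cv2.cvtColor(im,cv2.COLOR_BGR2HSV)
m=((hsv[...,0]>18)&(hsv[...,0]<35)&(hsv[...,1]>80)&(hsv[...,2]>110)).astype(np.uint8)
m=cv2.morphologyEx(m,cv2.MORPH_OPEN,np.ones((3,3)))
for c in cv2.findContours(m,0,2)[0]:
    if cv2.contourArea(c)>300:
        b=cv2.boxPoints(cv2.minAreaRect(c)); print("yellow",cv2.contourArea(c),b.tolist()); print(ray(p,b,.045))
d=((hsv[...,2]<105)&(im[...,2]>im[...,0])).astype(np.uint8)
d=cv2.morphologyEx(d,cv2.MORPH_OPEN,np.ones((3,3)))
n,l,s,c=cv2.connectedComponentsWithStats(d)
for i in range(1,n):
    if 80<s[i,4]<1500: print(s[i],c[i],ray(p,c[i],.03))
z=cv2.resize(im[145:260,150:440],None,fx=2.7,fy=2.7,interpolation=cv2.INTER_CUBIC)
cv2.imwrite("pics/topz.png",z)
E
```

```text
yellow 3700.5 [[206.6063232421875, 157.024169921875], [323.73577880859375, 155.841064453125], [324.1409912109375, 195.95819091796875], [207.01153564453125, 197.14129638671875]]
[[ 0.6975  0.1939  0.045 ]
 [ 0.7019 -0.2021  0.045 ]
 [ 0.5654 -0.2024  0.045 ]
 [ 0.5612  0.1907  0.045 ]]
[535 118   9  43 226] [537.9469 141.0265] [[ 0.7571 -0.9398  0.03  ]]
[ 27 124  28  26 563] [ 40.6927 136.6892] [[0.7704 0.765  0.03  ]]
[ 24 127  54  68 855] [ 55.8363 153.6082] [[0.7118 0.7109 0.03  ]]
[ 78 133  13  17 138] [ 84.1449 140.0507] [[0.7589 0.6161 0.03  ]]
[301 168  20  15 258] [310.469  174.6163] [[ 0.6401 -0.1581  0.03  ]]
[359 175   8  21  97] [362.2784 184.9588] [[ 0.6048 -0.3341  0.03  ]]
[538 186  22  47 710] [547.1239 212.6958] [[ 0.5105 -0.9596  0.03  ]]
[382 211  25  22 325] [393.8923 221.6523] [[ 0.4799 -0.4392  0.03  ]]
[159 231  24  23 326] [170.5706 241.7761] [[0.4119 0.3136 0.03  ]]
[340 231  28  19 342] [353.4094 239.2719] [[ 0.4205 -0.3015  0.03  ]]
[543 238  17  30 437] [550.4325 252.7849] [[ 0.3753 -0.9642  0.03  ]]
[523 258  15   9  90] [529.0778 262.0444] [[ 0.3444 -0.8909  0.03  ]]
[503 272  24  21 272] [513.9963 281.5478] [[ 0.2795 -0.8374  0.03  ]]
[528 272  14  13 142] [533.8099 276.8873] [[ 0.295  -0.9045  0.03  ]]
[476 276  12  11  83] [481.1687 281.0602] [[ 0.2811 -0.7274  0.03  ]]
[104 282  32  12 324] [119.5123 287.2963] [[0.2605 0.4807 0.03  ]]
[438 283  18  10 126] [448.2698 288.5794] [[ 0.2563 -0.6165  0.03  ]]
[ 55 295  11  12  91] [ 59.6374 300.011 ] [[0.2187 0.6783 0.03  ]]
[102 294  16   8  99] [109.0909 297.4444] [[0.2271 0.5144 0.03  ]]
[379 299  42  19 478] [404.0858 310.1925] [[ 0.1852 -0.4671  0.03  ]]
[388 320  47  20 495] [406.8101 327.497 ] [[ 0.1286 -0.4749  0.03  ]]
[345 328  10  13  85] [349.0941 335.2   ] [[ 0.1036 -0.2831  0.03  ]]
[537 367  23  53 729] [551.8656 391.8313] [[-0.0789 -0.9468  0.03  ]]
[251 410  23  10 156] [261.0321 415.3846] [[-0.1528  0.0075  0.03  ]]
```

View pics/topz.png

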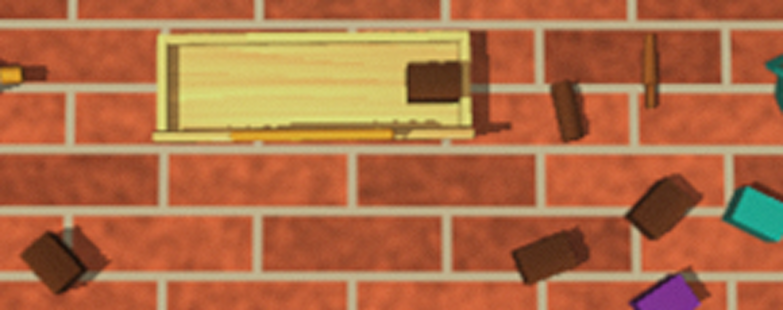

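```bash
cat >> h.py <<'E'
def need(pos,heading=None):
    """shift (cm) and twist (deg) in tool axes from now to a world pos, tool x heading in deg"""
    o=r.get_obs(); M=R.from_rotvec(o["orientation"]).as_matrix()
    h=np.degrees(np.arctan2(M[1,0],M[0,0])); t=0 if heading is None else (h-heading+180)%360-180
    print("at",o["tcp_pos"],"head %.2f tilt %.2f"%(h,np.degrees(np.arccos(-M[2,2]))),"j7 %.2f"%o["joints"][6],"t %.2f"%o["clock"],
      "-> move",(M.T@(np.array(pos)-o["tcp_pos"])*100).round(2),"twist %.2f"%t)
E
python3 - <<'E'
from h import *
p=r.camera_params("wrist");print(p["fx"],np.array(p["world_from_camera"]))
need([.56,0,.33],90.6)
E
```

```text
333.90683679086214 [[ 0.3427 -0.8986 -0.2738  0.3012]
 [-0.9394 -0.3284 -0.098  -0.6081]
 [-0.0019  0.2908 -0.9568  0.3725]
 [ 0.      0.      0.      1.    ]]
at [ 0.2311 -0.6336  0.2444] head 20.04 tilt 0.10 j7 -0.08 t 0.10 -> move [ 52.61 -48.27  -8.48] twist -70.56
```

Emit:
{"api": "move_arm", "payload": {"rows": [52.6,-48.3,-8.5,-70.6,52.6,-48.3,-8.5,-70.6,52.6,-48.3,-8.5,-70.6,52.6,-48.3,-8.5,-70.6,52.6,-48.3,-8.5,-70.6,52.6,-48.3,-8.5,-70.6,52.6,-48.3,-8.5,-70.6,52.6,-48.3,-8.5,-70.6,52.6,-48.3,-8.5,-70.6,52.6,-48.3,-8.5,-70.6]}}

```text
clock: 1.35
tcp_pos: [0.5173, -0.0815, 0.3193]
orientation: [2.209, 2.233, -0.001]
contact_force: [0.5, -0.7, 0.5]
grip_width: 0.0851
gripper_force: 0.0
```

Emit:
{"api": "move_arm", "payload": {"rows": [0,0,0,0]}}

```text
clock: 1.48
tcp_pos: [0.5187, -0.0772, 0.3198]
orientation: [-2.198, -2.244, -0.005]
contact_force: [0.1, -0.7, 1.0]
grip_width: 0.0854
gripper_force: 0.0
```

```bash
python3 - <<'E'
from h import *
need([.56,0,.33],90.6)
E
```

```text
at [ 0.5187 -0.0772  0.3198] head 91.19 tilt 0.17 j7 -0.05 t 1.48 -> move [ 7.63  4.3  -1.  ] twist 0.59
```

Emit:
{"api": "move_arm", "payload": {"rows": [7.6,4.3,-1,0.6,7.6,4.3,-1,0.6,7.6,4.3,-1,0.6,7.6,4.3,-1,0.6]}}

```text
clock: 1.98
tcp_pos: [0.5585, -0.0085, 0.3285]
orientation: [-2.223, -2.22, 0.003]
contact_force: [0.3, 0.2, -0.1]
grip_width: 0.0854
gripper_force: 0.0
```

```bash
python3 - <<'E'
from h import *
need([.571,-.005,.2],90.6)
im=r.grab_frame("wrist"); cv2.imwrite("pics/w0.png",im)
E
```

```text
at [ 0.5585 -0.0085  0.3285] head 89.93 tilt 0.10 j7 -0.24 t 1.98 -> move [ 0.37  1.27 12.85] twist -0.67
```

View pics/w0.png

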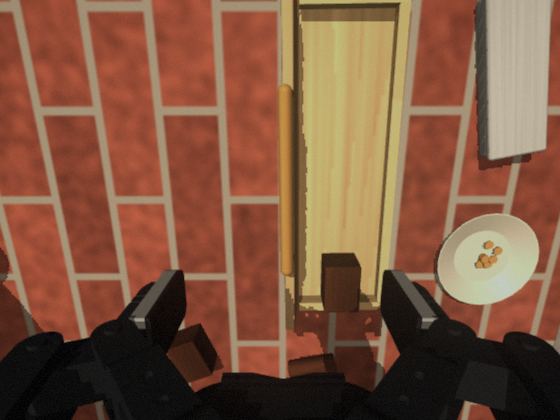

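The orange bar runs from (285,88) to (287,274). The back-wall inner top edge runs from (399,12) to (379,300), and the first billet's top face is at about (340,255)–(358,280).

```bash
python3 - <<'E'
from h import *
p=r.camera_params("wrist"); im=cv2.imread("pics/w0.png"); hsv=cv2.cvtColor(im,cv2.COLOR_BGR2HSV)
print("bar",ray(p,[[285,88],[287,274]],.131))
m=((hsv[...,0]>10)&(hsv[...,0]<22)&(hsv[...,1]>170)&(hsv[...,2]>130)).astype(np.uint8); m[:,:270]=0;m[:,298:]=0;m[:60]=0;m[300:]=0
ys,xs=np.nonzero(m); print(xs.min(),xs.max(),ys.min(),ys.max(),ray(p,[xs.mean(),ys.mean()],.131))
print("back inner",ray(p,[[399,12],[379,300]],.045))
print("back outer",ray(p,[[412,3],[383,308]],.045))
print("billet face",ray(p,[[321,254],[357,254],[359,280],[323,282]],.076))
E
```

```text
bar [[ 0.5607  0.0852  0.131 ]
 [ 0.5628 -0.1035  0.131 ]]
278 290 89 273 [[ 0.5621 -0.0058  0.131 ]]
back inner [[ 0.6853  0.1679  0.045 ]
 [ 0.6928 -0.1888  0.045 ]]
back outer [[ 0.6985  0.1765  0.045 ]
 [ 0.6995 -0.2017  0.045 ]]
billet face [[ 0.6056 -0.1047  0.076 ]
 [ 0.6502 -0.1048  0.076 ]
 [ 0.655  -0.1407  0.076 ]
 [ 0.6093 -0.1435  0.076 ]]
```

Emit:
{"api": "move_arm", "payload": {"rows": [0.4,0.4,6,-0.7,0.4,0.4,11,-0.7,0.4,0.4,16,-0.7,0.4,0.4,19,-0.7,0.4,0.4,20.2,-0.7,0.4,0.4,20.2,-0.7,0.4,0.4,20.2,-0.7]}}

```text
clock: 2.9
tcp_pos: [0.5641, -0.0029, 0.1287]
orientation: [2.206, 2.234, 0.003]
contact_force: [0.2, 0.0, 0.3]
grip_width: 0.0855
gripper_force: 0.0
```

Emit:
{"api": "move_arm", "payload": {"rows": [0,0,0,0,0,0,0,0,0,0,0,0,0,0,0,0,0,0,0,0,0,0,0,0], "fingers": 0, "newtons": 30}}

```text
clock: 3.65
tcp_pos: [0.5629, -0.0026, 0.1273]
orientation: [-2.207, -2.236, 0.001]
contact_force: [-1.5, 0.4, 4.3]
grip_width: 0.0129
gripper_force: 29.2
```

```bash
python3 - <<'E'
from h import *
need([.562,-.005,.126],90.6)
o=r.get_obs();print(o["contact_force"],o["grip_width"],o["gripper_force"])
for h in (.572,):
  c=o["tcp_pos"]; a=np.arcsin((h-c[0])/.105); print("theta0",a)
  for t in np.linspace(a,1.45,11)[1:]: print("%.2f ty %.1f tz %.1f"%(t,-(.105*(np.sin(t)-np.sin(a)))*100,(.105*(np.cos(a)-np.cos(t)))*100))
E
```

```text
at [ 0.5629 -0.0026  0.1273] head 90.74 tilt 0.02 j7 -0.37 t 3.65 -> move [-0.23 -0.09  0.13] twist 0.14
[-1.4749  0.3509  4.2623] 0.012865099201674345 29.214584827423096
theta0 0.08663089009879783
0.22 ty -1.4 tz 0.2
0.36 ty -2.8 tz 0.6
0.50 ty -4.1 tz 1.2
0.63 ty -5.3 tz 2.0
0.77 ty -6.4 tz 2.9
0.90 ty -7.3 tz 4.0
1.04 ty -8.2 tz 5.2
1.18 ty -8.8 tz 6.4
1.31 ty -9.2 tz 7.8
1.45 ty -9.5 tz 9.2
```

Emit:
{"api": "move_arm", "payload": {"rows": [0,-0.7,0.1,0,0,-1.4,0.2,0,0,-2.1,0.4,0,0,-2.8,0.6,0,0,-3.5,0.9,0,0,-4.1,1.2,0,0,-4.7,1.6,0,0,-5.3,2.0,0,0,-5.3,2.0,0]}}

```text
clock: 4.78
tcp_pos: [0.5084, -0.0033, 0.1062]
orientation: [-2.205, -2.235, 0.003]
contact_force: [2.8, 1.0, -3.8]
grip_width: 0.0132
gripper_force: 30.2
```

```bash
python3 - <<'E'
from h import *
need([.478,-.005,.05],90.6)
o=r.get_obs();print(o["contact_force"],o["grip_width"],o["gripper_force"],np.arctan2(.572-o["tcp_pos"][0],o["tcp_pos"][2]+.005-.026))
E
```

```text
at [ 0.5084 -0.0033  0.1062] head 90.76 tilt 0.17 j7 -0.40 t 4.78 -> move [-0.13 -3.03  5.63] twist 0.16
[ 2.7511  0.9913 -3.7516] 0.01316397156719237 30.214876234531403 0.64106483408066
```

Emit:
{"api": "move_arm", "payload": {"rows": [0,-0.6,0.5,0,0,-1.1,0.9,0,0,-1.6,1.5,0,0,-2.1,2.1,0,0,-2.5,2.7,0,0,-2.9,3.3,0,0,-3.5,4.4,0,0,-3.8,5.4,0,0,-4.0,6.4,0,0,-4.2,7.2,0]}}

```text
clock: 6.02
tcp_pos: [0.4672, -0.0039, 0.0342]
orientation: [-2.206, -2.235, 0.002]
contact_force: [1.4, 0.5, 2.9]
grip_width: 0.0128
gripper_force: 33.7
```

Emit:
{"api": "move_arm", "payload": {"rows": [0,0,0.2,0,0,0,0.3,0,0,0,0.3,0]}}

```text
clock: 6.4
tcp_pos: [0.4669, -0.0039, 0.0318]
orientation: [-2.206, -2.235, 0.003]
contact_force: [-3.7, 2.1, -0.3]
grip_width: 0.0128
gripper_force: 33.5
```

```bash
python3 - <<'E'
from h import *
need([.467,-.005,.034],90.6)
o=r.get_obs();print(o["contact_force"],o["grip_width"],o["gripper_force"],np.arctan2(.572-o["tcp_pos"][0],o["tcp_pos"][2]+.005-.026))
im=r.grab_frame("top"); cv2.imwrite("pics/t1.png",cv2.resize(im[145:260,150:440],None,fx=2.7,fy=2.7,interpolation=cv2.INTER_CUBIC))
E
```

```text
at [ 0.4669 -0.0039  0.0318] head 90.75 tilt 0.12 j7 -0.51 t 6.40 -> move [-0.11  0.01 -0.22] twist 0.15
[-3.7422  2.1065 -0.2979] 0.012752824353227336 33.48441302776337 1.4684277181029517
```

View pics/t1.png

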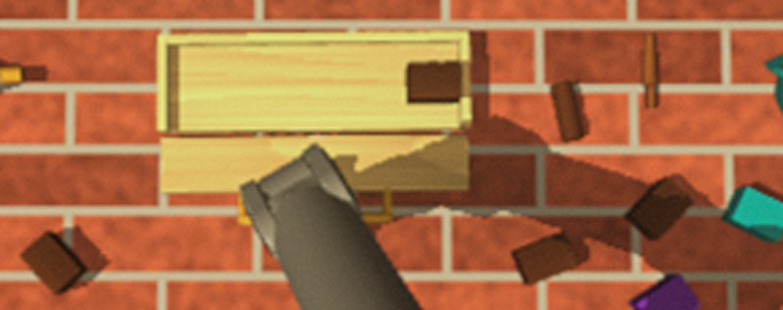

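Emit:
{"api": "move_arm", "payload": {"rows": [0,0,0,0,0,0,0,0,0,0,0,0], "fingers": 0.32}}

```text
clock: 6.82
tcp_pos: [0.4686, -0.0041, 0.0323]
orientation: [2.207, 2.235, 0.001]
contact_force: [-0.3, 1.4, 0.3]
grip_width: 0.0273
gripper_force: 0.0
```

Emit:
{"api": "move_arm", "payload": {"rows": [0,0,-4,0,0,0,-10,0,0,0,-15,0,-10,-4,-17,-5,-30,-4.5,-17,-19,-30,-4.5,-17,-19,-30,-4.5,-17,-19,-30,-4.5,-17,-19,-30,-4.5,-17,-19,-30,-4.5,-17,-19]}}

```text
clock: 8.07
tcp_pos: [0.4269, -0.3042, 0.202]
orientation: [-1.808, -2.568, -0.001]
contact_force: [0.1, -0.3, -0.1]
grip_width: 0.0276
gripper_force: 0.0
```

Emit:
{"api": "move_arm", "payload": {"rows": [0,0,0,0,0,0,0,0], "fingers": 1}}

```text
clock: 8.32
tcp_pos: [0.4274, -0.303, 0.2023]
orientation: [1.804, 2.572, 0.0]
contact_force: [-0.9, -0.2, 0.2]
grip_width: 0.0628
gripper_force: 0.0
```

```bash
python3 - <<'E'
from h import *
need([.42,-.30,.2],110)
p=r.camera_params("wrist");im=r.grab_frame("wrist"); cv2.imwrite("pics/w1.png",im)
hsv=cv2.cvtColor(im,cv2.COLOR_BGR2HSV)
print(proj(p,[[.42,-.3,.046]])[0],hsv[tuple(proj(p,[[.42,-.3,.046]])[0].astype(int)[::-1])])
E
```

```text
at [ 0.4274 -0.303   0.2023] head 109.89 tilt 0.01 j7 0.67 t 8.32 -> move [ 0.53 -0.6   0.23] twist -0.11
[275.517  192.9567] [ 10 155  87]
```

View pics/w1.png

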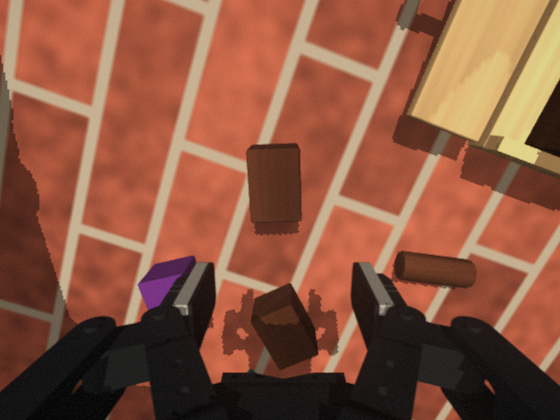

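Billet A's top face has corners at about (248,153), (298,150), (300,218) and (251,222). Billet B's is at roughly (252,320), (290,285), (303,325) and (268,358).

```bash
cat >> h.py <<'E'
def face(p,c,z=.046):
    X=ray(p,c,z); m=X.mean(0); c4=cv2.minAreaRect((X[:,:2]*1000).astype(np.float32)); 
    e=np.diff(np.vstack([X,X[:1]]),axis=0)[:,:2]; L=np.linalg.norm(e,axis=1); 
    e=[v if v@e[np.argmax(L)]>0 else -v for v,l in zip(e,L) if l>(L.max()+L.min())/2]; v=sum(e)
    h=np.degrees(np.arctan2(v[1],v[0]))%180; print("centre",m,"sides",L*1000,"heading %.1f"%h); return m,h
E
python3 - <<'E'
from h import *
p=r.camera_params("wrist")
m,h=face(p,[[248,153],[298,150],[300,218],[251,222]]); need([m[0],m[1],.030],h)
face(p,[[252,320],[290,285],[303,325],[268,358]])
E
```

```text
centre [ 0.4171 -0.2955  0.046 ] sides [42.2726 60.2636 44.1157 61.4785] heading 111.5
at [ 0.4274 -0.3033  0.2023] head 109.87 tilt 0.00 j7 0.67 t 8.38 -> move [ 1.08 -0.7  17.23] twist -1.60
centre [ 0.4663 -0.4238  0.046 ] sides [53.7055 46.3457 52.8968 47.7056] heading 67.0
```

Emit:
{"api": "move_arm", "payload": {"rows": [1.1,-0.7,5,-1.6,1.1,-0.7,10,-1.6,1.1,-0.7,14,-1.6,1.1,-0.7,17.2,-1.6,1.1,-0.7,17.2,-1.6,1.1,-0.7,17.2,-1.6], "fingers": 1}}

```text
clock: 9.12
tcp_pos: [0.4175, -0.2964, 0.0312]
orientation: [1.77, 2.594, 0.0]
contact_force: [0.4, -0.1, 0.9]
grip_width: 0.085
gripper_force: 0.0
```

Emit:
{"api": "move_arm", "payload": {"rows": [0,0,0,0,0,0,0,0,0,0,0,0,0,0,0,0,0,0,0,0], "fingers": 0, "newtons": 50}}

```text
clock: 9.75
tcp_pos: [0.4173, -0.297, 0.0313]
orientation: [1.771, 2.593, -0.0]
contact_force: [-1.2, 0.8, 6.8]
grip_width: 0.0453
gripper_force: 51.4
```

Emit:
{"api": "move_arm", "payload": {"rows": [0,0,-4,0,0,0,-9,0,0,0,-14,0,0,0,-16,0,0,0,-16,0]}}

```text
clock: 10.38
tcp_pos: [0.4173, -0.297, 0.1919]
orientation: [1.77, 2.591, -0.001]
contact_force: [0.2, -0.0, -2.0]
grip_width: 0.0451
gripper_force: 51.9
```

```bash
python3 - <<'E'
from h import *
o=r.get_obs();print(o["contact_force"],o["grip_width"],o["gripper_force"])
need([.632,-.07,.19],90.6)
E
```

```text
[ 0.2109 -0.0323 -1.9983] 0.04512838687019515 51.888139843940735
at [ 0.4173 -0.297   0.1919] head 111.32 tilt 0.22 j7 0.69 t 10.38 -> move [13.35 28.25  0.19] twist 20.72
```

```bash
python3 - <<'E'
from h import *
p=r.camera_params("top")
c=np.array([[407,62],[462,62],[462,103],[407,103]])/2.7+[150,145]-0.3
face(p,c,.076); print(ray(p,c,.076))
e=np.array([[158,32],[470,30],[470,132],[158,132]])/2.7+[150,145]-0.3; print("tray outer",ray(p,e,.048))
im=cv2.imread("pics/w0.png")[225:325,270:430]; cv2.imwrite("pics/w0z.png",cv2.resize(im,None,fx=5,fy=5,interpolation=cv2.INTER_CUBIC))
E
```

```text
centre [ 0.6308 -0.155   0.076 ] sides [67.293  50.5449 67.1076 50.5362] heading 90.0
[[ 0.656  -0.1215  0.076 ]
 [ 0.6561 -0.1888  0.076 ]
 [ 0.6055 -0.1884  0.076 ]
 [ 0.6055 -0.1213  0.076 ]]
tray outer [[ 0.6985  0.188   0.048 ]
 [ 0.7014 -0.2019  0.048 ]
 [ 0.5731 -0.2009  0.048 ]
 [ 0.5729  0.1863  0.048 ]]
```

View pics/w0z.png

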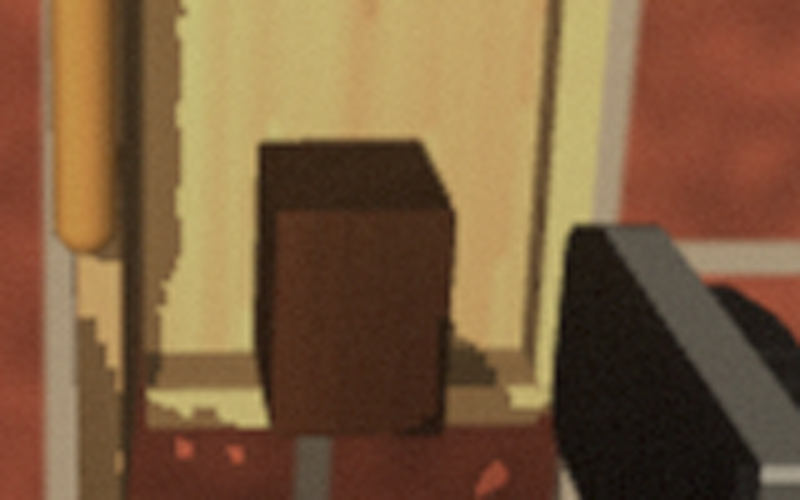

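The crop shows first_right's top face with corners (325,266.8), (360.6,266.8), (358.6,311.4) and (324.4,311.4) in w0.

```bash
python3 - <<'E'
from h import *
def T(pos,rv):
    M=np.eye(4);M[:3,:3]=R.from_rotvec(rv).as_matrix();M[:3,3]=pos;return M
o=r.get_obs();p=dict(r.camera_params("wrist"))
p["world_from_camera"]=T([.5585,-.0085,.3285],[-2.223,-2.22,.003])@np.linalg.inv(T(o["tcp_pos"],o["orientation"]))@np.array(p["world_from_camera"])
c=[[325,266.8],[360.6,266.8],[358.6,311.4],[324.4,311.4]]; print(ray(p,c,.076)); face(p,c,.076)
print("back wall inner top",ray(p,[[399,12],[379,300]],.045),"floor near back/left end",ray(p,[[396,20],[300,20]],.03))
E
```

```text
[[ 0.6114 -0.1222  0.076 ]
 [ 0.656  -0.1222  0.076 ]
 [ 0.6577 -0.1865  0.076 ]
 [ 0.6128 -0.1865  0.076 ]]
centre [ 0.6345 -0.1544  0.076 ] sides [44.6371 64.3579 44.8066 64.3604] heading 91.4
back wall inner top [[ 0.6853  0.1679  0.045 ]
 [ 0.6931 -0.1888  0.045 ]] floor near back/left end [[0.6873 0.1635 0.03  ]
 [0.5783 0.1637 0.03  ]]
```

Emit:
{"api": "move_arm", "payload": {"rows": [12.6,28,0,20.6,12.6,28,0,20.6,12.6,28,0,20.6,12.6,28,0,20.6,12.6,28,0,20.6,12.6,28,0,20.6,12.6,28,0,20.6,12.6,28,0,20.6]}}

```text
clock: 11.38
tcp_pos: [0.6303, -0.0792, 0.1891]
orientation: [-2.209, -2.233, 0.004]
contact_force: [-0.6, -1.0, -1.4]
grip_width: 0.0455
gripper_force: 51.9
```

```bash
python3 - <<'E'
from h import *
o=r.get_obs();print(o["contact_force"],o["grip_width"],o["gripper_force"])
need([.633,-.078,.0635],90.8)
E
```

```text
[-0.5669 -1.0468 -1.3956] 0.045530421749896625 51.904757022857666
at [ 0.6303 -0.0792  0.1891] head 90.61 tilt 0.14 j7 -0.19 t 11.38 -> move [ 0.13  0.3  12.56] twist -0.19
```

Emit:
{"api": "move_arm", "payload": {"rows": [0.1,0.3,4,-0.2,0.1,0.3,8,-0.2,0.1,0.3,11,-0.2,0.1,0.3,12.5,-0.2,0.1,0.3,12.5,-0.2,0.1,0.3,12.5,-0.2]}}

```text
clock: 12.12
tcp_pos: [0.6355, -0.0765, 0.0666]
orientation: [2.203, 2.238, 0.002]
contact_force: [-0.2, -0.2, -1.4]
grip_width: 0.0452
gripper_force: 52.0
```

Emit:
{"api": "move_arm", "payload": {"rows": [-0.3,0,0,0,-0.5,0,0,0,-0.7,0,0,0,-0.9,0,0,0,-1.0,0,0,0,-1.0,0,0,0]}}

```text
clock: 12.88
tcp_pos: [0.6347, -0.0863, 0.0651]
orientation: [-2.203, -2.24, 0.0]
contact_force: [0.3, -0.7, -1.6]
grip_width: 0.0452
gripper_force: 52.0
```

Emit:
{"api": "move_arm", "payload": {"rows": [-0.1,-0.1,0.1,0,-0.2,-0.1,0.2,0,-0.3,-0.1,0.2,0,-0.4,-0.1,0.2,0,-0.5,-0.1,0.2,0,-0.5,-0.1,0.2,0]}}

```text
clock: 13.62
tcp_pos: [0.6339, -0.0912, 0.0632]
orientation: [2.203, 2.24, 0.0]
contact_force: [-0.9, 0.9, -1.5]
grip_width: 0.0452
gripper_force: 52.0
```

Emit:
{"api": "move_arm", "payload": {"rows": [-0.1,0,0.1,0,-0.2,0,0.1,0,-0.3,0,0.1,0,-0.4,0,0.1,0,-0.4,0,0.1,0]}}

```text
clock: 14.25
tcp_pos: [0.6343, -0.0919, 0.0625]
orientation: [-2.2, -2.24, -0.005]
contact_force: [-0.1, 7.5, 0.8]
grip_width: 0.0453
gripper_force: 52.1
```

Emit:
{"api": "move_arm", "payload": {"rows": [0.3,0,0,0,0.3,0,0,0,0.3,0,0,0], "fingers": 0.75}}

```text
clock: 14.62
tcp_pos: [0.6339, -0.093, 0.0622]
orientation: [2.203, 2.238, -0.001]
contact_force: [-1.0, 0.9, 1.0]
grip_width: 0.0639
gripper_force: 0.0
```

Emit:
{"api": "move_arm", "payload": {"rows": [0.3,0,-4,0,0.3,0,-9,0,0.3,0,-14,0,0.3,0,-14,0]}}

```text
clock: 15.12
tcp_pos: [0.6366, -0.0896, 0.2071]
orientation: [2.199, 2.234, 0.008]
contact_force: [0.1, 0.4, -0.0]
grip_width: 0.0641
gripper_force: 0.0
```

```bash
python3 - <<'E'
from h import *
need([.475,-.435,.2],130)
E
```

```text
at [ 0.6366 -0.0896  0.2071] head 90.89 tilt 0.50 j7 -0.16 t 15.12 -> move [-34.28 -16.7    0.62] twist -39.11
```

Emit:
{"api": "move_arm", "payload": {"rows": [-34.3,-16.7,0.3,-39.1,-34.3,-16.7,0.3,-39.1,-34.3,-16.7,0.3,-39.1,-34.3,-16.7,0.3,-39.1,-34.3,-16.7,0.3,-39.1,-34.3,-16.7,0.3,-39.1,-34.3,-16.7,0.3,-39.1,-34.3,-16.7,0.3,-39.1,-34.3,-16.7,0.3,-39.1,-34.3,-16.7,0.3,-39.1], "fingers": 1}}

```text
clock: 16.38
tcp_pos: [0.4736, -0.4331, 0.1992]
orientation: [1.323, 2.85, 0.001]
contact_force: [-0.3, -1.0, -0.6]
grip_width: 0.0853
gripper_force: 0.0
```

```bash
python3 - <<'E'
from h import *
need([.475,-.435,.2],130)
im=r.grab_frame("wrist"); cv2.imwrite("pics/w2.png",im)
E
```

```text
at [ 0.4736 -0.4331  0.1992] head 130.21 tilt 0.03 j7 1.09 t 16.38 -> move [-0.24 -0.01 -0.08] twist 0.21
```

View pics/w2.png

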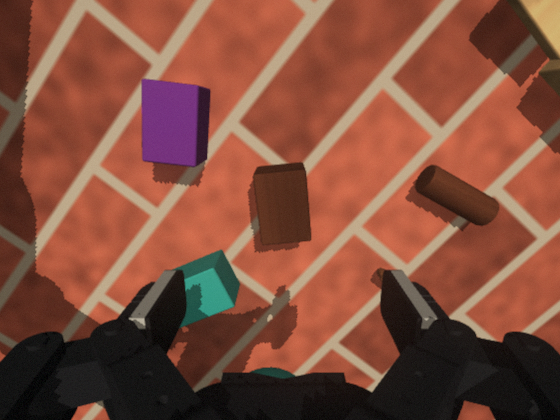

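Billet B's top face has corners (254,175), (304,170), (311,239) and (261,244). The turquoise block's nearest corner is at (222,250).

```bash
python3 - <<'E'
from h import *
p=r.camera_params("wrist")
m,h=face(p,[[254,175],[304,170],[311,239],[261,244]]); need([m[0],m[1],.030],h)
a=np.radians(h); d=(ray(p,[[222,250],[240,290],[182,265]],.03)-m)[:,:2]
print(d@np.array([[np.cos(a),np.sin(a)],[np.sin(a),-np.cos(a)]]))
E
```

```text
centre [ 0.4786 -0.4392  0.046 ] sides [42.7308 63.1629 45.493  63.4615] heading 135.7
at [ 0.4734 -0.4334  0.1993] head 130.18 tilt 0.02 j7 1.09 t 16.43 -> move [-0.78  0.02 16.93] twist -5.54
[[-0.0409 -0.0626]
 [-0.0856 -0.0512]
 [-0.0528 -0.1039]]
```

Emit:
{"api": "move_arm", "payload": {"rows": [-0.8,0,5,-5.5,-0.8,0,10,-5.5,-0.8,0,14,-5.5,-0.8,0,16.8,-5.5,-0.8,0,16.8,-5.5,-0.8,0,16.8,-5.5]}}

```text
clock: 17.18
tcp_pos: [0.4787, -0.4411, 0.0325]
orientation: [1.187, 2.907, -0.0]
contact_force: [0.0, -0.7, 0.1]
grip_width: 0.0855
gripper_force: 0.0
```

Emit:
{"api": "move_arm", "payload": {"rows": [0,0,0,0,0,0,0,0,0,0,0,0,0,0,0,0,0,0,0,0], "fingers": 0}}

```text
clock: 17.8
tcp_pos: [0.4783, -0.4415, 0.0325]
orientation: [1.188, 2.906, -0.001]
contact_force: [-1.1, 0.3, 4.4]
grip_width: 0.0453
gripper_force: 52.9
```

Emit:
{"api": "move_arm", "payload": {"rows": [0,0,-4,0,0,0,-9,0,0,0,-14,0,0,0,-16,0,0,0,-16,0]}}

```text
clock: 18.42
tcp_pos: [0.4779, -0.4414, 0.192]
orientation: [1.188, 2.906, -0.001]
contact_force: [-0.4, -0.1, -2.6]
grip_width: 0.0453
gripper_force: 51.9
```

```bash
python3 - <<'E'
from h import *
o=r.get_obs();print(o["contact_force"],o["grip_width"],o["gripper_force"])
need([.632,-.012,.19],90.8)
im=r.grab_frame("top"); cv2.imwrite("pics/t2.png",cv2.resize(im[145:260,150:440],None,fx=2.7,fy=2.7,interpolation=cv2.INTER_CUBIC))
E
```

```text
[-0.4191 -0.1331 -2.5714] 0.04533819722963633 51.91806435585022
at [ 0.4779 -0.4414  0.192 ] head 135.53 tilt 0.12 j7 1.17 t 18.43 -> move [19.08 41.43  0.16] twist 44.73
```

View pics/t2.png

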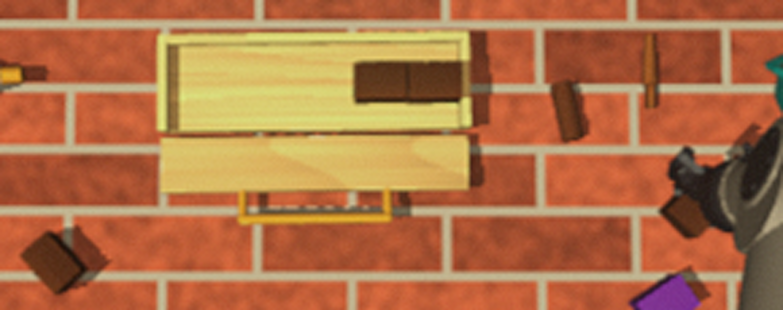

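Emit:
{"api": "move_arm", "payload": {"rows": [19.1,41.4,0,44.7,19.1,41.4,0,44.7,19.1,41.4,0,44.7,19.1,41.4,0,44.7,19.1,41.4,0,44.7,19.1,41.4,0,44.7,19.1,41.4,0,44.7,19.1,41.4,0,44.7,19.1,41.4,0,44.7,19.1,41.4,0,44.7]}}

```text
clock: 19.73
tcp_pos: [0.6303, -0.0144, 0.1897]
orientation: [-2.207, -2.234, 0.005]
contact_force: [-0.3, 0.5, -1.7]
grip_width: 0.0451
gripper_force: 51.9
```

```bash
python3 - <<'E'
from h import *
o=r.get_obs();print(o["contact_force"],o["grip_width"],o["gripper_force"])
need([.633,-.014,.065],90.8)
E
```

```text
[-0.2751  0.523  -1.6742] 0.045117722010194844 51.94851994514465
at [ 0.6303 -0.0144  0.1897] head 90.69 tilt 0.18 j7 -0.30 t 19.73 -> move [ 0.06  0.31 12.47] twist -0.11
```

Emit:
{"api": "move_arm", "payload": {"rows": [0.1,0.2,4,0,0.1,0.2,8,0,0.1,0.2,11,0,0.1,0.2,12.6,0,0.1,0.2,12.6,0,0.1,0.2,12.6,0]}}

```text
clock: 20.48
tcp_pos: [0.6338, -0.0113, 0.066]
orientation: [2.205, 2.236, 0.001]
contact_force: [-0.3, 0.5, -2.0]
grip_width: 0.0451
gripper_force: 52.4
```

Emit:
{"api": "move_arm", "payload": {"rows": [-0.3,0,0.1,0,-0.5,0,0.1,0,-0.7,0,0.1,0,-0.9,0,0.1,0,-0.9,0,0.1,0]}}

```text
clock: 21.1
tcp_pos: [0.6334, -0.02, 0.0642]
orientation: [2.205, 2.237, -0.0]
contact_force: [1.1, 0.2, -0.8]
grip_width: 0.0452
gripper_force: 52.4
```

Emit:
{"api": "move_arm", "payload": {"rows": [-0.2,0,0.1,0,-0.4,0,0.1,0,-0.6,0,0.1,0,-0.7,0,0.1,0,-0.7,0,0.1,0]}}

```text
clock: 21.72
tcp_pos: [0.6336, -0.0251, 0.0633]
orientation: [-2.203, -2.238, -0.002]
contact_force: [0.7, 6.0, -1.3]
grip_width: 0.0454
gripper_force: 52.4
```

Emit:
{"api": "move_arm", "payload": {"rows": [-0.2,0,0,0,-0.3,0,0,0,-0.4,0,0,0,-0.4,0,0,0]}}

```text
clock: 22.22
tcp_pos: [0.6337, -0.0252, 0.0636]
orientation: [-2.199, -2.239, -0.008]
contact_force: [0.1, 12.3, -0.6]
grip_width: 0.0449
gripper_force: 52.5
```

Emit:
{"api": "move_arm", "payload": {"rows": [0.4,0,0,0,0.4,0,0,0,0.4,0,0,0], "fingers": 0.75}}

```text
clock: 22.6
tcp_pos: [0.6336, -0.028, 0.0632]
orientation: [2.206, 2.236, -0.001]
contact_force: [-0.1, -0.1, 0.1]
grip_width: 0.0643
gripper_force: 0.0
```

Emit:
{"api": "move_arm", "payload": {"rows": [0.4,0,-4,0,0.4,0,-9,0,0.4,0,-14,0,0.4,0,-14,0]}}

```text
clock: 23.1
tcp_pos: [0.6362, -0.0231, 0.2081]
orientation: [2.202, 2.232, 0.009]
contact_force: [0.4, -0.4, -0.1]
grip_width: 0.0642
gripper_force: 0.0
```

```bash
python3 - <<'E'
from h import *
need([.412,.312,.2],48)
im=r.grab_frame("top"); p=r.camera_params("top"); cv2.imwrite("pics/t3.png",im)
hsv=cv2.cvtColor(im,cv2.COLOR_BGR2HSV)
d=((hsv[...,2]<105)&(im[...,2]>im[...,0])).astype(np.uint8)
d=cv2.morphologyEx(d,cv2.MORPH_OPEN,np.ones((3,3)))
n,l,s,c=cv2.connectedComponentsWithStats(d)
for i in range(1,n):
    if 80<s[i,4]<1500 and 130<c[i][0]<420 and 150<c[i][1]<270: print(s[i],c[i],ray(p,c[i],.03))
E
```

```text
at [ 0.6362 -0.0231  0.2081] head 90.77 tilt 0.49 j7 -0.28 t 23.10 -> move [ 33.81 -21.97   0.59] twist 42.77
[351 155  49  30 822] [374.7165 166.2932] [[ 0.669  -0.3776  0.03  ]]
[359 175   8  21  88] [362.5    184.9659] [[ 0.6047 -0.3349  0.03  ]]
[160 231  22  22 297] [170.7374 241.3973] [[0.4131 0.3131 0.03  ]]
```

Emit:
{"api": "move_arm", "payload": {"rows": [33.8,-22,0.4,42.8,33.8,-22,0.4,42.8,33.8,-22,0.4,42.8,33.8,-22,0.4,42.8,33.8,-22,0.4,42.8,33.8,-22,0.4,42.8,33.8,-22,0.4,42.8,33.8,-22,0.4,42.8,33.8,-22,0.4,42.8,33.8,-22,0.4,42.8], "fingers": 1}}

```text
clock: 24.4
tcp_pos: [0.4093, 0.3104, 0.1986]
orientation: [2.87, 1.275, -0.002]
contact_force: [-0.4, -0.0, 0.8]
grip_width: 0.0855
gripper_force: 0.0
```

```bash
python3 - <<'E'
from h import *
need([.412,.312,.2],48)
im=r.grab_frame("wrist"); cv2.imwrite("pics/w3.png",im)
E
```

```text
at [0.4093 0.3104 0.1986] head 47.88 tilt 0.08 j7 -1.69 t 24.40 -> move [ 0.3   0.09 -0.14] twist -0.12
```

View pics/w3.png

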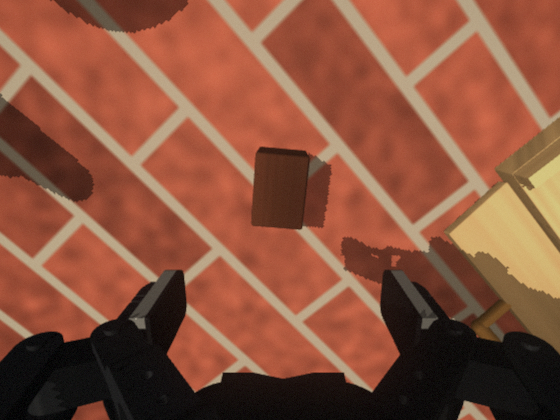

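Billet C's top face has corners (257,154), (307,158), (302,229) and (252,225).

```bash
python3 - <<'E'
from h import *
p=r.camera_params("wrist")
m,h=face(p,[[257,154],[307,158],[302,229],[252,225]]); need([m[0],m[1],.030],h)
E
```

```text
centre [0.4116 0.3175 0.046 ] sides [41.9368 63.2298 44.694  62.9712] heading 43.8
at [0.4093 0.3106 0.1988] head 47.89 tilt 0.05 j7 -1.69 t 24.45 -> move [ 0.68 -0.3  16.88] twist 4.09
```

Emit:
{"api": "move_arm", "payload": {"rows": [0.7,-0.3,5,4.1,0.7,-0.3,10,4.1,0.7,-0.3,14,4.1,0.7,-0.3,16.8,4.1,0.7,-0.3,16.8,4.1,0.7,-0.3,16.8,4.1]}}

```text
clock: 25.2
tcp_pos: [0.4118, 0.3194, 0.0321]
orientation: [-2.914, -1.174, -0.002]
contact_force: [-0.3, 0.7, 0.2]
grip_width: 0.0855
gripper_force: 0.0
```

Emit:
{"api": "move_arm", "payload": {"rows": [0,0,0,0,0,0,0,0,0,0,0,0,0,0,0,0,0,0,0,0], "fingers": 0}}

```text
clock: 25.82
tcp_pos: [0.4116, 0.3196, 0.0322]
orientation: [-2.913, -1.175, -0.003]
contact_force: [-0.4, -2.0, 5.8]
grip_width: 0.0451
gripper_force: 51.9
```

Emit:
{"api": "move_arm", "payload": {"rows": [0,0,-4,0,0,0,-9,0,0,0,-14,0,0,0,-16,0,0,0,-16,0]}}

```text
clock: 26.45
tcp_pos: [0.4117, 0.3198, 0.1929]
orientation: [-2.913, -1.175, -0.006]
contact_force: [-0.4, 0.1, -0.0]
grip_width: 0.0455
gripper_force: 51.6
```

```bash
python3 - <<'E'
from h import *
o=r.get_obs();print(o["contact_force"],o["grip_width"],o["gripper_force"])
need([.632,.055,.19],90.8)
E
```

```text
[-0.4487  0.0737 -0.0376] 0.045509912491405395 51.588115096092224
at [0.4117 0.3198 0.1929] head 43.92 tilt 0.22 j7 -1.78 t 26.45 -> move [-2.5  34.36  0.31] twist -46.88
```

Emit:
{"api": "move_arm", "payload": {"rows": [-2.5,34.4,0,-46.9,-2.5,34.4,0,-46.9,-2.5,34.4,0,-46.9,-2.5,34.4,0,-46.9,-2.5,34.4,0,-46.9,-2.5,34.4,0,-46.9,-2.5,34.4,0,-46.9,-2.5,34.4,0,-46.9,-2.5,34.4,0,-46.9,-2.5,34.4,0,-46.9]}}

```text
clock: 27.7
tcp_pos: [0.631, 0.0556, 0.1912]
orientation: [-2.202, -2.24, 0.0]
contact_force: [1.2, -0.8, -0.6]
grip_width: 0.0451
gripper_force: 51.8
```

```bash
python3 - <<'E'
from h import *
o=r.get_obs();print(o["contact_force"],o["grip_width"],o["gripper_force"])
need([.633,.054,.0635],90.8)
im=r.grab_frame("top"); cv2.imwrite("pics/t4.png",cv2.resize(im[145:260,150:440],None,fx=2.7,fy=2.7,interpolation=cv2.INTER_CUBIC))
E
```

```text
[ 1.2318 -0.7883 -0.5658] 0.04507926448945277 51.75008296966553
at [0.631  0.0556 0.1912] head 90.97 tilt 0.01 j7 -0.42 t 27.70 -> move [-0.16  0.2  12.77] twist 0.17
```

View pics/t4.png

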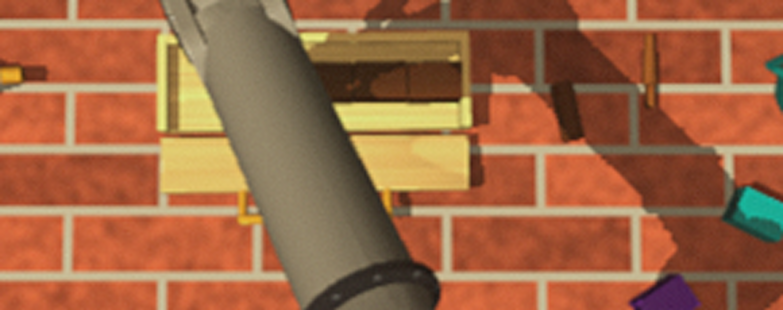

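Emit:
{"api": "move_arm", "payload": {"rows": [0,0.1,4,0,0,0.1,8,0,0,0.1,11,0,0,0.1,12.7,0,0,0.1,12.7,0,0,0.1,12.7,0]}}

```text
clock: 28.5
tcp_pos: [0.6332, 0.0545, 0.065]
orientation: [2.204, 2.237, 0.002]
contact_force: [0.6, 0.5, -0.8]
grip_width: 0.0447
gripper_force: 52.6
```

Emit:
{"api": "move_arm", "payload": {"rows": [-0.3,0,0.1,0,-0.5,0,0.1,0,-0.7,0,0.1,0,-0.9,0,0.1,0,-0.9,0,0.1,0]}}

```text
clock: 29.12
tcp_pos: [0.6328, 0.0449, 0.0632]
orientation: [2.205, 2.237, -0.0]
contact_force: [0.6, 0.8, -0.4]
grip_width: 0.0451
gripper_force: 52.6
```

Emit:
{"api": "move_arm", "payload": {"rows": [-0.2,0,0.1,0,-0.4,0,0.1,0,-0.6,0,0.1,0,-0.6,0,0.1,0]}}

```text
clock: 29.62
tcp_pos: [0.6328, 0.0432, 0.0624]
orientation: [-2.2, -2.239, -0.006]
contact_force: [-0.2, 8.3, -2.1]
grip_width: 0.045
gripper_force: 52.6
```

Contact. I'll push a bit more to close the row, then release and look.

Emit:
{"api": "move_arm", "payload": {"rows": [-0.2,0,0,0,-0.4,0,0,0,-0.5,0,0,0,-0.5,0,0,0]}}

```text
clock: 30.12
tcp_pos: [0.6327, 0.0431, 0.0629]
orientation: [-2.195, -2.239, -0.013]
contact_force: [-1.2, 16.6, -0.6]
grip_width: 0.045
gripper_force: 52.7
```

Emit:
{"api": "move_arm", "payload": {"rows": [0.6,0,0,0,0.6,0,0,0,0.6,0,0,0], "fingers": 0.75}}

```text
clock: 30.5
tcp_pos: [0.633, 0.039, 0.0621]
orientation: [2.206, 2.236, -0.001]
contact_force: [-0.1, -0.2, 0.3]
grip_width: 0.0645
gripper_force: 0.0
```

Emit:
{"api": "move_arm", "payload": {"rows": [0.6,0,-4,0,0.6,0,-9,0,5,-4,-14,0,10,-8,-18,0,10,-8,-18,0,10,-8,-18,0]}}

```text
clock: 31.25
tcp_pos: [0.5513, 0.14, 0.2435]
orientation: [2.201, 2.239, 0.003]
contact_force: [1.0, -1.0, -0.7]
grip_width: 0.0638
gripper_force: 0.0
```

```bash
python3 - <<'E'
from h import *
need([.467,-.005,.2],90.6)
im=r.grab_frame("wrist"); cv2.imwrite("pics/w4.png",im)
E
```

```text
at [0.5513 0.14   0.2435] head 90.97 tilt 0.15 j7 -0.56 t 31.25 -> move [-14.36  -8.69   4.33] twist 0.37
```

View pics/w4.png

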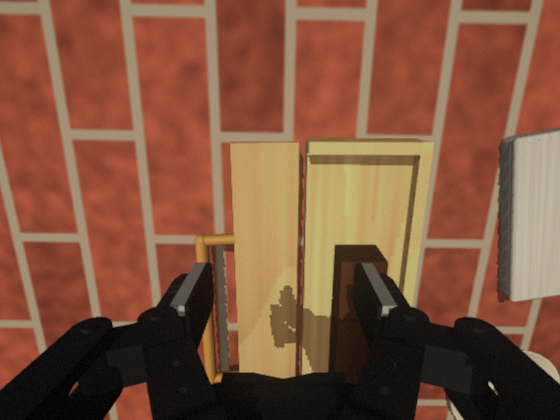

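Emit:
{"api": "move_arm", "payload": {"rows": [-14.4,-8.7,4,-0.4,-14.4,-8.7,4,-0.4,-14.4,-8.7,4,-0.4,-14.4,-8.7,4,-0.4,-14.4,-8.7,4,-0.4,-14.4,-8.7,4,-0.4], "fingers": 0.3}}

```text
clock: 32.05
tcp_pos: [0.4674, -0.0057, 0.2021]
orientation: [-2.196, -2.246, -0.001]
contact_force: [0.1, 0.3, 0.2]
grip_width: 0.0256
gripper_force: 0.0
```

```bash
python3 - <<'E'
from h import *
need([.467,-.004,.034],90.7)
print(r.get_obs()["grip_width"])
im=r.grab_frame("top"); cv2.imwrite("pics/t5.png",cv2.resize(im[145:220,190:350],None,fx=5,fy=5,interpolation=cv2.INTER_CUBIC))
E
```

```text
at [ 0.4674 -0.0057  0.2021] head 91.28 tilt 0.05 j7 -0.26 t 32.05 -> move [ 0.16 -0.04 16.81] twist 0.58
0.02559920196242828
```

View pics/t5.png

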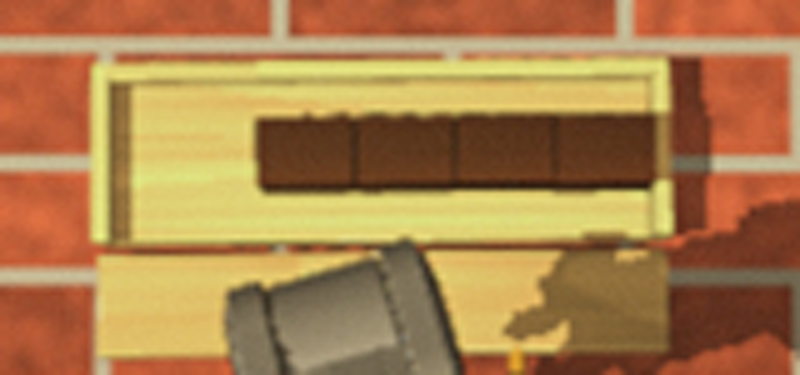

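The row is four billets long, straight and without visible gaps from (258,150) to (655,150). Next I close the drop front.

Emit:
{"api": "move_arm", "payload": {"rows": [0.1,0.1,5,0.6,0.1,0.1,10,0.6,0.1,0.1,14,0.6,0.1,0.1,16.8,0.6,0.1,0.1,16.8,0.6,0.1,0.1,16.8,0.6]}}

```text
clock: 32.85
tcp_pos: [0.4685, -0.0046, 0.035]
orientation: [2.207, 2.234, 0.002]
contact_force: [-0.3, 0.1, 1.1]
grip_width: 0.0258
gripper_force: 0.0
```

Emit:
{"api": "move_arm", "payload": {"rows": [0,0,0,0,0,0,0,0,0,0,0,0,0,0,0,0], "fingers": 0, "newtons": 30}}

```text
clock: 33.35
tcp_pos: [0.4668, -0.0049, 0.0346]
orientation: [-2.208, -2.234, 0.001]
contact_force: [-4.6, 2.2, 1.5]
grip_width: 0.0129
gripper_force: 29.7
```

```bash
python3 - <<'E'
from h import *
need([.467,-.004,.034],90.7)
o=r.get_obs();print(o["contact_force"],o["grip_width"],o["gripper_force"])
for t in np.linspace(1.45,0,19)[1:]: print("%.2f ty %.1f tz %.1f"%(t,(.105*(np.sin(1.45)-np.sin(t)))*100,-(.105*(np.cos(t)-np.cos(1.45)))*100))
E
```

```text
at [ 0.4668 -0.0049  0.0346] head 90.66 tilt 0.04 j7 -0.52 t 33.35 -> move [0.09 0.02 0.06] twist -0.04
[-4.6241  2.2348  1.4766] 0.012859168371977132 29.668182134628296
1.37 ty 0.1 tz -0.8
1.29 ty 0.3 tz -1.7
1.21 ty 0.6 tz -2.5
1.13 ty 0.9 tz -3.2
1.05 ty 1.3 tz -4.0
0.97 ty 1.8 tz -4.7
0.89 ty 2.3 tz -5.4
0.81 ty 2.9 tz -6.0
0.73 ty 3.5 tz -6.6
0.64 ty 4.1 tz -7.1
0.56 ty 4.8 tz -7.6
0.48 ty 5.5 tz -8.0
0.40 ty 6.3 tz -8.4
0.32 ty 7.1 tz -8.7
0.24 ty 7.9 tz -8.9
0.16 ty 8.7 tz -9.1
0.08 ty 9.6 tz -9.2
0.00 ty 10.4 tz -9.2
```

Emit:
{"api": "move_arm", "payload": {"rows": [0,0.1,-0.8,0,0,0.3,-1.7,0,0,0.6,-2.5,0,0,0.9,-3.2,0,0,1.3,-4.0,0,0,1.8,-4.7,0,0,2.3,-5.4,0,0,2.9,-6.0,0,0,3.5,-6.6,0,0,4.1,-7.1,0]}}

```text
clock: 34.6
tcp_pos: [0.5026, -0.0045, 0.1051]
orientation: [-2.203, -2.229, 0.016]
contact_force: [-21.3, 4.9, 14.4]
grip_width: 0.013
gripper_force: 30.1
```

Emit:
{"api": "move_arm", "payload": {"rows": [0,0.7,-0.5,0,0,1.4,-0.9,0,0,2.2,-1.3,0,0,3.0,-1.6,0,0,3.8,-1.8,0,0,4.6,-2.0,0,0,5.4,-2.1,0,0,6.2,-2.1,0,0,6.4,-2.1,0,0,6.4,-2.1,0]}}

```text
clock: 35.85
tcp_pos: [0.571, -0.0038, 0.1276]
orientation: [-2.208, -2.233, 0.004]
contact_force: [-10.6, 1.6, 9.1]
grip_width: 0.0127
gripper_force: 31.5
```

Emit:
{"api": "move_arm", "payload": {"rows": [0,0.2,0,0,0,0.4,0,0,0,0.6,0,0,0,0.6,0,0]}}

```text
clock: 36.35
tcp_pos: [0.5712, -0.0038, 0.1274]
orientation: [-2.203, -2.228, 0.02]
contact_force: [-30.8, 1.5, 27.4]
grip_width: 0.0128
gripper_force: 33.7
```

The board is hard against its stop. Now I relax, release and lift away.

Emit:
{"api": "move_arm", "payload": {"rows": [0,-0.5,0.2,0,0,-0.5,0.2,0]}}

```text
clock: 36.6
tcp_pos: [0.5711, -0.0038, 0.1274]
orientation: [-2.208, -2.233, 0.007]
contact_force: [-19.8, 1.6, 26.2]
grip_width: 0.013
gripper_force: 33.5
```

Emit:
{"api": "move_arm", "payload": {"rows": [0,-0.5,0.2,0,0,-0.5,0.2,0,0,-0.5,0.2,0,0,-0.5,-4,0,0,-0.5,-10,0,0,-2,-15,0,0,-10,-18,0,0,-10,-18,0], "fingers": 0.6}}

```text
clock: 37.6
tcp_pos: [0.4722, -0.0051, 0.3059]
orientation: [2.207, 2.232, 0.001]
contact_force: [0.1, -0.4, -0.6]
grip_width: 0.0512
gripper_force: 0.0
```

```bash
python3 - <<'E'
from h import *
im=r.grab_frame("top"); cv2.imwrite("pics/t6.png",cv2.resize(im[145:220,190:350],None,fx=5,fy=5,interpolation=cv2.INTER_CUBIC))
print(r.get_obs()["tcp_pos"],r.get_obs()["contact_force"])
E
```

```text
[ 0.4708 -0.0051  0.3062] [-2.9974  0.7307 -0.8816]
```

View pics/t6.png

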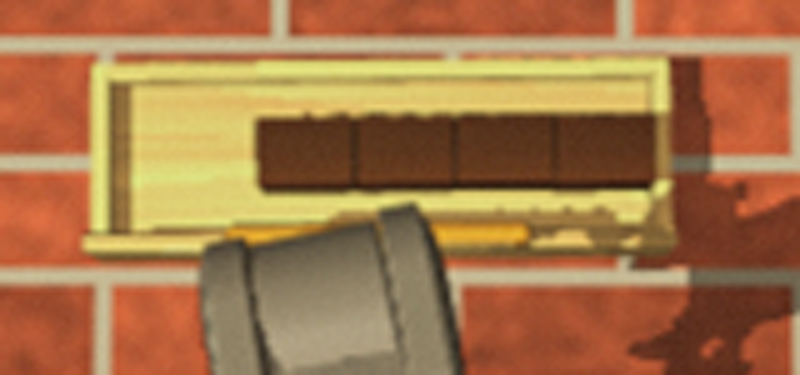

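The row is intact from (258,150) to (655,150), and the bar shows at row 234. I'll check the flap angle from the bar, then hand in.

```bash
python3 - <<'E'
from h import *
p=r.camera_params("top")
b=ray(p,[190+490/5-.4,145+234/5-.4],.131)[0]; print(b,"theta",np.arcsin((.571-b[0])/.105))
print(proj(p,[[.571,-.06,.131],[.562,-.06,.131]]))
print(r.hand_in())
E
```

```text
[ 0.5706 -0.0777  0.131 ] theta 0.003998473029074814
[[281.9903 191.2642]
 [281.991  194.097 ]]
the job is handed in; nothing more can be done
None
```

I laid the three loose billets flush against the first one at the tray's right end and pushed the drop front fully upright. The job is handed in; the final top picture shows the row closed, and I saw no verdict on the judging.

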